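Draw the long forceps slantwise out of a half-covered instrument tray

ROBOT

A 6-joint arm with a two-finger parallel gripper is mounted at the origin on a cart in front of the work surface, level with it; the furniture and walls round the work are solid. World frame = base frame: x ahead of the robot, y to its left, z up, the work surface at z = 0. Lengths are in m, angles in rad, forces in N, time in s.
With the tool pointing down it reaches from about 0.35 to 0.975 m from the base axis. Payload 4.9 kg.
Tool frame: the origin (TCP) lies on the centre line of the jaws, within the pads' length; the fingertips stand manip.tcp_to_tips ahead of it and the grasp point (between the pads) is the TCP (manip.tcp_to_tips is the distance from the TCP to the fingertips, in m); y points along the fingers, z is the direction in which the jaws open and shut, and the axes are right-handed (so a half turn about y gives the same grasp; the last joint's range is limited). The gripper opens to 85 mm and grips with 20 to 120 N. Pads are 22 mm wide; open, the fingers measure 114 mm over their backs; the gripper's body (76 mm by 85 mm) begins 54 mm behind the grasp point. The pads swing forward as they close: fully open they stand 13 mm farther back than shut.
Start: joints at [0.997, 0.053, 1.613, -0, 1.476, -0.119], TCP at [0.275, 0.561, 0.216] pointing down, gripper open.
Joint ranges: [-3.01, 3.01], [-1.01, 2.22], [0.06, 2.58], [-1.02, 4.17], [0.09, 2.62], [-3.14, 3.14]. Speed limits (rad/s): [2.57, 2.57, 3.14, 3.14, 3.14, 3.14].

INTERFACE

Orientations are given as a unit quaternion [w, x, y, z].
In Python, from plant import manip gives the robot as it stands.
- The arm moves only by the tool apply_moves, never from a script. Its argument "moves" is a list of rows, each a list of 7 numbers: the gripper's target within -1 to 1 (shut at 1, half-way at 0, fully open at -1), then the shift along the tool's x, y, z in mm, then the turn, a rotation vector about the tool's x, y, z in degrees. A call has 1 to 20 rows; each row shifts and turns the commanded pose from where the row before left it, along the tool's axes as they then stand; what a row does not reach is not made up. A row lasts 1/10 s, in which the tool goes at most 50 mm and 8.59 degrees, less where a joint would pass 70% of its speed; a pose out of reach is approached as far as the arm can. A call with a gripper value outside its range is refused whole. The fingers move at their own pace and stop on an object; the grip force is fixed at half the most. Time passes only in rows, so rows that do not move let the fingers close. It gives the time, the measured TCP pose, the force and the opening at its end, in the units of the state.
- manip.state(): the state, without advancing time (a new reading comes with each control period).
- manip.grab_frame(name): name is "scene" or "top" or "wrist"; returns the picture (420x560x3 uint8, blue, green, red); there is no depth.
- manip.calibration(name): a dict with "mtx" (3x3 intrinsics, pixels), "T" (4x4, takes a point from camera to world coordinates); the wrist camera has in their place "T_tool_cam" (4x4, takes a point from camera to tool coordinates, whose origin is the TCP and whose axes are the tool frame's). Camera axes: x right, y down, z forward; pixel columns grow to the right and rows downward; lengths in m; the calibration is good to about 2 mm. A picture is of the moment at which its call begins: read the wrist's pose just before it. calibration takes no time and is no camera call.
- manip.job_done(): hands the job in, once; it reports no verdict.
The state is a dict: "time": time; "joint_pos": joint angles; "joint_vel": joint speeds; "joint_efforts": joint torques, N m; "tool_pos": TCP position; "tool_rot": TCP orientation; "contact_force": force on the tool from outside, world axes, zero at the start; "ft_torque": the same for the moment, N m; "gripper_width": opening from 0.0 (shut) to 1.0 (fully open).
Only numpy, scipy, OpenCV 4.12 (cv2) and the standard library are available. Lean on these libraries where they do the work, as an engineer would, in place of code of your own. Each camera call takes 0.05 s, during which the arm holds its last target. There are 200 camera calls.

TASK

Slide the tray's cover all the way back, then take the long dressing forceps by its handle end, tilt it and draw it slantwise out through the opening, which is shorter than the forceps. Finish while still holding it in the gripper, still and tips down at a clear slant (about 40 degrees), with the tips over the open half of the tray and a few centimetres clear above it, nothing else touching it. Leave the short forceps lying in the tray and the cover open.

Things in the scene. Friction and masses are not known exactly. Their poses are not given: they have to be found in the camera images.
- tray: Deep bare-metal instrument tray, fixed, 198 mm (x) by 380 mm (y; wire handles stand out 26 mm more at each end), 116 mm high over its side rails, end walls 106 mm. Origin: centre of the underside, z up. Inside 184 x 360 mm, floor at z 17 mm. Its -y half is roofed for good; its +y half is closed by a sliding cover.
- opening (a point): Centre of the opening in the tray's top once the cover is back: tray x 0, y +100 mm, at the rails' top (z 116 mm). The opening measures 172 mm (x, between the rail lips) by 160 mm (y +20 to +180 mm).
- roof_edge (a point): Middle of the fixed roof's free edge, tray y +20 mm: the metal roof covers everything from here to the tray's -y end. Roof top z 104 mm, underside 101 mm, rolled edge down to 98 mm; the cover slides above it, upper face z 111 mm.
- wire (a point): Top of the higher of two wires across the tray on which both forceps lie: tray y +35 mm, z 70 mm. The lower wire is at y -60 mm, top z 50 mm. Pins 11 mm high on the wires part two lanes, at tray x -28 and +28 mm, each 32 mm wide.
- cover (a joint): Travel of the sliding cover in m: 0 = shut, 0.150 = all the way back at its stop. It moves towards the tray's -y with about 1.2 N of friction and stays where it is left. It starts shut or up to 40 mm open.
- knob (a point): Centre of the head of the round black knob on the cover, 132 mm above the desk: head 27 mm in diameter, 13 mm tall, its top 9 mm above this point; neck below it 17 mm thick; the cover's upper face is 21 mm below. At tray x 0, y +57 mm when shut; it moves with the cover.
- long_forceps: Long dressing forceps (tweezer kind, rigid), bare steel, 270 mm long (its y), 16 mm wide (x), 9 mm thick (z), about 70 g, balanced near the middle. Origin: mid-length, underside. It lies on the wires in either lane, tips to the tray's -y and 12 degrees down, beneath the roof; only the last 95 mm at the heel (handle) end is under the opening.
- heel (a point): Heel (handle) end of the long forceps: its y = +135 mm, mid-thickness. From 13 to 110 mm from this end its two sides are flat, parallel and 16 mm apart: grip across them, 15 to 45 mm from the end.
- tip (a point): Tips of the long forceps: its y = -135 mm, mid-thickness.
- short_forceps: Short dressing forceps, bare steel, 131 mm long (its y), 17 mm wide, 9 mm thick, lying on the same wires in the other lane, mostly beneath the roof. To be left there. Origin: middle of its underside.

How it is judged:
On the way, in this order (a step that is already met when the one before it is completed fails the run):
1. the cover is slid all the way back (at least 140 of its 150 mm) (value of joint cover above 0.14 m), for 0.1 s.
2. the long forceps slants through the opening: its heel is above the tray while its tips are still inside, beneath the rim (height (world z) of heel above 0.14 m and height (world z) of tip below 0.098 m and angle between long_forceps's own y axis and vertical below 1.36 rad and y of tip in the frame of tray between -0.18 and 0.18 m and x of tip in the frame of tray between -0.092 and 0.092 m).
At the end, for the whole second after the job is handed in: Long forceps held still by the gripper alone: tips over 130 mm above the desk and over the tray's open half (tray y 0 to 200 mm, x within 90 mm), sloping at least 25 degrees tips down; cover back at least 135 mm; short forceps lying in the tray within 40 mm of its place (height (world z) of tip above 0.13 m and angle between long_forceps's own y axis and vertical below 1.13 rad and y of tip in the frame of tray between 0 and 0.2 m and x of tip in the frame of tray between -0.09 and 0.09 m and contact force between long_forceps and the fingers above 0.5 N and contact force between long_forceps and tray below 0.05 N and linear speed of long_forceps below 0.03 m/s and angular speed of long_forceps below 0.2 rad/s and value of joint cover above 0.135 m and distance of short_forceps from where it was at the start of the episode below 0.04 m and contact force between short_forceps and tray above 0.05 N); the arm keeps its last pose, push and grip.
It fails at once if the short forceps is lifted out or pushed away (more than 60 mm from where it lay) (distance of short_forceps from where it was at the start of the episode above 0.06 m).
It also fails if it takes over 48 s, if anything falls off the work surface, if the arm or the gripper's body presses on something with over 40 N, if the wrist force passes 120 N, or if a joint passes its speed limit or range.

## Working session

There is one attempt and no reset: what is moved stays moved. The work goes in short steps, Python scripts to look and compute and a tool call to move; the robot and the scene stay as the last step left them, time stands still between calls to the robot, and variables do not carry over. Pictures are saved under pics/ and viewed, about 8 in all and at most 12, crops included, and the job is handed in when it is done.

Besides the shell and the picture viewer there is one more tool, called as name([rows], argument=value, ...), one row to a line, values as JSON. apply_moves: Moves the arm, as the interface text tells. Its arguments: {"type":"object","properties":{"moves":{"type":"array","items":{"type":"array","items":{"type":"number"}}}},"required":["moves"]}

```bash
mkdir -p pics; ls
python3 - <<'E'
from plant import manip
import cv2,numpy as np
print(manip.state(), manip.tcp_to_tips)
for n in("scene","top","wrist"):
    cv2.imwrite(f"pics/{n}0.png",manip.grab_frame(n)); print(n,manip.calibration(n))
a=[cv2.imread(f"pics/{n}0.png") for n in("scene","top")]
cv2.imwrite("pics/a.png",cv2.resize(np.hstack(a),(800,300)))
E
```

```text
pics
{'time': 0.0, 'joint_pos': array([ 9.97008594e-01,  5.33512124e-02,  1.61429009e+00,  5.66857098e-06,
        1.47600336e+00, -1.18997008e-01]), 'joint_vel': array([ 2.19878805e-04, -2.73971272e-03, -9.07626997e-04,  3.82541586e-06,
        9.04120107e-04,  6.97583931e-04]), 'joint_efforts': array([-1.42253306e-03, -3.93701863e+01, -3.70166302e+01, -1.82807971e-04,
        7.10061882e-03,  3.14118302e-05]), 'tool_pos': array([0.27418522, 0.56091896, 0.21426889]), 'tool_rot': array([-0.68822152,  0.68958498, -0.15965894,  0.15916257]), 'contact_force': array([-0.18278752, -0.8673843 , -0.87437973]), 'ft_torque': array([-0.02335719, -0.00024145, -0.02250597]), 'gripper_width': 0.9972861944804281} 0.019
scene {'mtx': array([[495.70210808,   0.        , 281.47381409],
       [  0.        , 495.70210808, 204.88188599],
       [  0.        ,   0.        ,   1.        ]]), 'T': array([[ 0.50656471, -0.51737548,  0.68972082, -0.05579951],
       [-0.86219054, -0.30808093,  0.4021363 , -0.28657106],
       [ 0.00443437, -0.79837883, -0.60213917,  0.60243461],
       [ 0.        ,  0.    
[... 277 characters left out ...]
0.99352644,  0.11149145, -0.02179143,  0.04737054],
       [-0.0017629 , -0.20693258, -0.97835362,  0.93213802],
       [ 0.        ,  0.        ,  0.        ,  1.        ]])}
wrist {'mtx': array([[363.44565   ,   0.        , 279.80778889],
       [  0.        , 363.44565   , 201.84382324],
       [  0.        ,   0.        ,   1.        ]]), 'T_tool_cam': array([[ 2.61699479e-04,  9.48011115e-01,  3.18237108e-01,
        -8.21971361e-02],
       [ 7.08649594e-04, -3.18237215e-01,  9.48010850e-01,
        -1.58153415e-01],
       [ 9.99999715e-01, -2.25753480e-05, -7.55090205e-04,
         1.13645257e-03],
       [ 0.00000000e+00,  0.00000000e+00,  0.00000000e+00,
         1.00000000e+00]])}
```

View pics/top0.png

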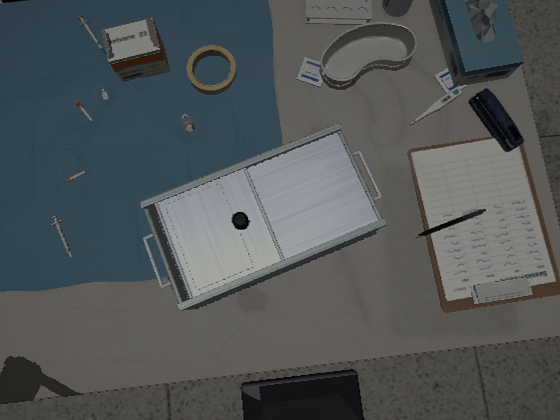

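View pics/scene0.png

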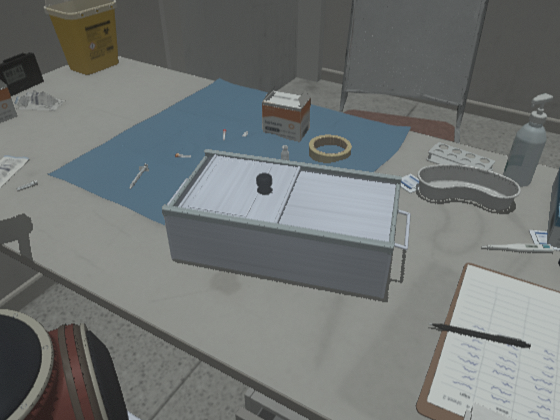

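The top view shows the tray with its rail corners near (146,205), (340,127), (384,224) and (181,306). The knob is at (240,221) and there is a gap at the left (+y) end, so the cover starts partly open. The scene view agrees.

```bash
cat > h.py <<'E'
from plant import manip
import cv2,numpy as np
from scipy.spatial.transform import Rotation as R
def q2R(q): return R.from_quat([q[1],q[2],q[3],q[0]]).as_matrix()
def ray(cal,uv,T=None):
    T=cal["T"] if T is None else T
    d=T[:3,:3]@np.linalg.solve(cal["mtx"],[uv[0],uv[1],1]); return T[:3,3],d
def onz(cal,uv,z,T=None):
    o,d=ray(cal,uv,T); return o+d*(z-o[2])/d[2]
def proj(cal,P,T=None):
    T=cal["T"] if T is None else T
    c=T[:3,:3].T@(np.asarray(P)-T[:3,3]); return (cal["mtx"]@c/c[2])[:2]
def wristT(s,cal):
    T=np.eye(4);T[:3,:3]=q2R(s["tool_rot"]);T[:3,3]=s["tool_pos"]; return T@cal["T_tool_cam"]
E
python3 - <<'E'
from h import *
im=cv2.imread("pics/top0.png");c=manip.calibration("top");cs=manip.calibration("scene")
P=np.array([onz(c,p,.116) for p in[(146,205),(340,127),(384,224),(181,306)]])
print(P.round(4)); print([np.linalg.norm(P[i]-P[(i+1)%4]).round(4) for i in range(4)],P.mean(0))
ey=(P[0]+P[3]-P[1]-P[2]);print("yaw of +y",np.degrees(np.arctan2(ey[1],ey[0])))
for n,cal in(("top",c),("scene",cs)):
    g=cv2.cvtColor(cv2.imread(f"pics/{n}0.png"),6)
    m=(g<60).astype(np.uint8); _,_,st,ce=cv2.connectedComponentsWithStats(m)
    for s,k in zip(st[1:],ce[1:]):
        if 80<s[4]<800: print(n,s,k,onz(cal,k,.132))
crop=im[110:320,130:400];cv2.imwrite("pics/crop.png",cv2.resize(crop,None,fx=2.9,fy=2.8,interpolation=2))
E
```

```text
[[ 0.5735  0.2446  0.116 ]
 [ 0.6737 -0.0993  0.116 ]
 [ 0.4958 -0.1482  0.116 ]
 [ 0.4005  0.1985  0.116 ]]
[np.float64(0.3583), np.float64(0.1845), np.float64(0.3596), np.float64(0.1791)] [0.53588877 0.04888287 0.116     ]
yaw of +y 105.81123153037838
top [383   0  30  17 397] [396.40302267   6.80856423] [ 0.88309117 -0.22959068  0.132     ]
top [465   0  26  37 354] [478.42937853  16.60169492] [ 0.84685849 -0.37238753  0.132     ]
top [192  50  38  25 218] [207.81651376  56.83027523] [0.8239966  0.11644194 0.132     ]
top [321  57  91  33 579] [366.35578584  72.63039724] [ 0.76219966 -0.15636598  0.132     ]
top [191  73  46  22 179] [213.40223464  88.59217877] [0.76288867 0.11196737 0.132     ]
top [535 122  25  17 134] [544.20895522 131.94776119] [ 0.61941439 -0.44028941  0.132     ]
top [543 154  17  12  85] [551.51764706 158.75294118] [ 0.57137132 -0.44177637  0.132     ]
top [144 204  45  98 694] [167.26224784 251.70028818] [0.48848556 0.21118507 0.132     ]
top [418 209  68  28 327] [449.76452599 222.83486239] [ 0.4831415  -0.25156006  0.132     ]
top [232 212  18  18 235] [240.12340426 220.31489362] [0.52639153 0.0889058  0.132     ]
top [473 346  17  74 207] [481.79227053 385.96135266] [ 0.22798555 -0.25309196  0.132     ]
top [164 384   8  36 105] [168.20952381 402.62857143] [0.25836274 0.22563291 0.132     ]
scene [ 85  20  25  11 101] [96.55445545 25.47524752] [0.9722093  0.96149507 0.132     ]
scene [257 174  15  20 220] [263.86363636 183.98181818] [0.51796849 0.0822049  0.132     ]
scene [556 177   4  49  99] [557.7979798  206.23232323] [ 0.70294832 -0.34857407  0.132     ]
scene [433 324  97  23 437] [482.22883295 335.22654462] [ 0.38476677 -0.30285826  0.132     ]
scene [ 81 375  22  45 322] [ 91.6552795  407.28881988] [0.08813159 0.0202763  0.132     ]
scene [259 409  15  11  83] [266.12048193 414.85542169] [ 0.17173785 -0.13733549  0.132     ]
```

View pics/crop.png

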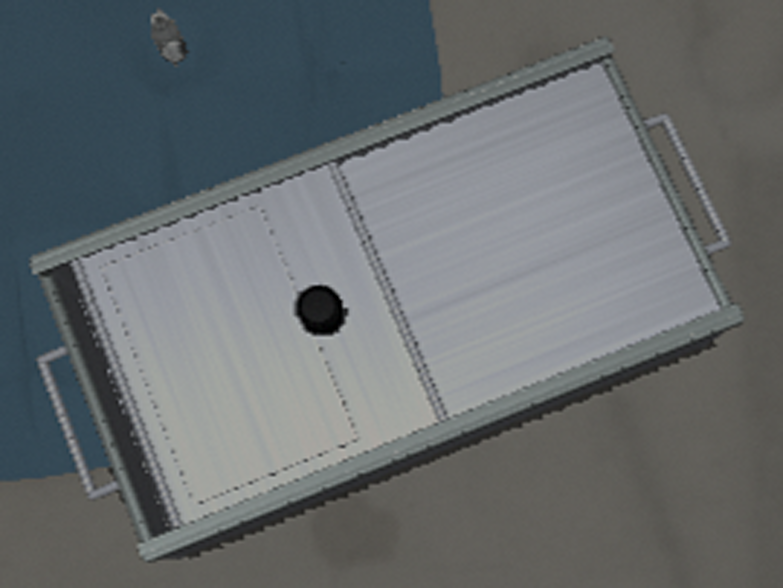

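Run:
```python
from h import *
c=manip.calibration("top");cs=manip.calibration("scene")
U=[(32,258),(608,38),(742,312),(146,556)]
P=np.array([onz(c,(130+(u+.5)/2.9-.5,110+(v+.5)/2.8-.5),.116) for u,v in U])
print([np.linalg.norm(P[i]-P[(i+1)%4]).round(4) for i in range(4)])
O=P.mean(0);ey=P[0]+P[3]-P[1]-P[2];a=np.arctan2(ey[1],ey[0]);ey=np.array([np.cos(a),np.sin(a)]);ex=np.array([ey[1],-ey[0]])
print(O,np.degrees(a),ex,ey)
# knob head from top view, 3D by two views (head tops)
k1=onz(c,(130+321/2.9,110+310/2.8),.136); print("knob top",k1,[(k1-O)[:2]@e for e in(ex,ey)])
o1,d1=ray(c,(240.4,220.3));o2,d2=ray(cs,(263.8,180))
t=np.linalg.lstsq(np.c_[d1,-d2],o2-o1,rcond=None)[0];print(o1+d1*t[0],o2+d2*t[1])
p=lambda x,y,z:proj(cs,np.r_[O[:2]+ex*x+ey*y,z]).round(1)
# check in scene
print([p(x,y,.116) for x in(-.099,.099) for y in(-.19,.19)])
# line points in crop: cover front edge / roof gap
```

```text
[np.float64(0.3664), np.float64(0.1878), np.float64(0.3667), np.float64(0.1904)]
[0.53955362 0.05069511 0.116     ] 106.15567842974498 [0.96050921 0.27824818] [-0.27824818  0.96050921]
knob top [0.52487849 0.08784614 0.136     ] [np.float64(-0.003758394266317306), np.float64(0.03976723225796338)]
[0.52617972 0.08840211 0.13298667] [0.52664513 0.08774494 0.13304011]
[array([396.5, 247.9]), array([157.5, 208.1]), array([404. , 175.3]), array([202.9, 147.6])]
```

```bash
cat >> h.py <<'E'
O=np.array([.5391,.0504]);A=np.radians(106.16);EY=np.array([np.cos(A),np.sin(A),0]);EX=np.array([EY[1],-EY[0],0])
def w(x,y,z): return np.r_[O,0]+EX*x+EY*y+[0,0,z]
def tr(p): d=np.asarray(p)-np.r_[O,0]; return np.array([d@EX,d@EY,d[2]])
def Rt(lean,sgn): # tool y (approach) = down, leaned so that it points lean deg towards tray +y; tool z=sgn*EX
    l=np.radians(lean); y=np.array([0,0,-1.])*np.cos(l)+EY*np.sin(l); z=sgn*EX
    return np.c_[np.cross(y,z),y,z]
def delta(R0,p0,R1,p1):
    return (R0.T@(np.asarray(p1)-p0)*1000).round(1),np.degrees(R.from_matrix(R0.T@R1).as_rotvec()).round(2)
E
python3 - <<'E'
from h import *
s=manip.state();R0=q2R(s["tool_rot"]);p0=s["tool_pos"];print(R0.round(3),tr(p0))
for sg in(1,-1):
  print(sg,delta(R0,p0,Rt(0,sg),p0)); print(delta(Rt(0,sg),p0,Rt(0,sg),w(-.0015,.040,.215)))
E
```

```text
[[ 0.898 -0.001  0.439]
 [-0.439 -0.001  0.898]
 [-0.    -1.    -0.002]] [-0.11224455  0.56417016  0.21454247]
1 (array([0., 0., 0.]), array([9.000e-02, 4.778e+01, 3.000e-02]))
(array([ 5.242e+02, -5.000e-01,  1.107e+02]), array([0., 0., 0.]))
-1 (array([0., 0., 0.]), array([ 3.0000e-02, -1.3222e+02, -1.1000e-01]))
(array([-5.242e+02, -5.000e-01, -1.107e+02]), array([0., 0., 0.]))
```

apply_moves([
  [-1,0,0,0,0,8,0],
  [-1,0,0,0,0,8,0],
  [-1,0,0,0,0,8,0],
  [-1,0,0,0,0,8,0],
  [-1,0,0,0,0,8,0],
  [-1,0,0,0,0,7.8,0],
  [-1,30,0,7,0,0,0],
  [-1,30,0,7,0,0,0],
  [-1,30,0,7,0,0,0],
  [-1,30,0,7,0,0,0],
  [-1,30,0,7,0,0,0],
  [-1,30,0,7,0,0,0],
  [-1,30,0,7,0,0,0],
  [-1,30,0,7,0,0,0],
  [-1,30,0,7,0,0,0],
  [-1,30,0,7,0,0,0],
  [-1,30,0,7,0,0,0],
  [-1,30,0,7,0,0,0],
  [-1,30,0,7,0,0,0],
  [-1,0,0,0,0,0,0],
])

```text
time: 2.15
tool_pos: [0.4715, 0.2096, 0.2152]
tool_rot: [-0.564, 0.565, -0.426, 0.426]
contact_force: [-1.0, 0.5, 0.5]
gripper_width: 0.999
```

Run:
```python
from h import *
s=manip.state();R0=q2R(s["tool_rot"]);p0=s["tool_pos"];print(tr(p0),delta(R0,p0,Rt(0,1),w(-.0015,.040,.14)))
c=manip.calibration("wrist");T=wristT(s,c);im=manip.grab_frame("wrist");cv2.imwrite("pics/w1.png",im)
for P in[(0,.04,.141),(.086,.18,.116),(-.086,.18,.116),(.086,.02,.116)]: print(P,proj(c,w(*P),T))
```

```text
[-0.02065891  0.17172344  0.21517051] (array([131.6,  75.3,  19.8]), array([ 0.02, -0.25,  0.06]))
(0, 0.04, 0.141) [306.13255854 364.51528213]
(0.086, 0.18, 0.116) [424.25385332 185.82513088]
(-0.086, 0.18, 0.116) [190.62129507 186.81617925]
(0.086, 0.02, 0.116) [401.91666547 361.35629346]
```

View pics/w1.png

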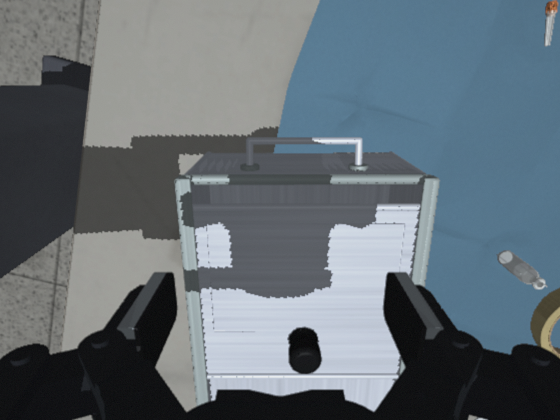

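The wrist view shows the knob head top at about (303.5,343). The rail lips are at u≈190 and 424 (v≈187), as predicted.

Run:
```python
from h import *
s=manip.state();c=manip.calibration("wrist");T=wristT(s,c)
im=cv2.imread("pics/w1.png");g=cv2.cvtColor(im,6)
print(g[315:380:3,303]); print(g[343,280:330:2])
for uv,z in[((303.5,343),.141),((190,187),.116),((424,187),.116),((202,376),.116),((404,376),.116),((300,376),.1)]: print(uv,tr(onz(c,uv,z,T)).round(4))
```

```text
[204 202 205 205 100  17  11  11  13  14  11  16  27  46  26  27  24  24
  26  23 203 197]
[199 199 199 201 142  28  11  10  12  14  14  15  11  11  13  13  12  12
  10 148 200 200 200 199 201]
(303.5, 343) [-0.0027  0.0625  0.141 ]
(190, 187) [-0.0868  0.1814  0.116 ]
(424, 187) [0.0855 0.1809 0.116 ]
(202, 376) [-0.0906  0.0062  0.116 ]
(404, 376) [0.0892 0.0058 0.116 ]
(300, 376) [-0.0023 -0.0095  0.1   ]
```

apply_moves([
  [-1,30,0,5,0,0,0],
  [-1,30,0,5,0,0,0],
  [-1,30,0,5,0,0,0],
  [-1,30,0,5,0,0,0],
  [-1,12,0,0,0,0,0],
  [-1,0,20,0,0,0,0],
  [-1,0,20,0,0,0,0],
  [-1,0,20,0,0,0,0],
  [-1,0,18,0,0,0,0],
  [-1,0,0,0,0,0,0],
  [0.6,0,0,0,0,0,0],
  [0.6,0,0,0,0,0,0],
  [0.6,0,0,0,0,0,0],
  [0.6,0,0,0,0,0,0],
  [0.6,0,0,0,0,0,0],
  [0.6,0,0,0,0,0,0],
  [0.6,0,0,0,0,0,0],
])

```text
time: 3.9
tool_pos: [0.5263, 0.0908, 0.1376]
tool_rot: [0.565, -0.565, 0.425, -0.425]
contact_force: [-0.3, -0.4, 0.3]
gripper_width: 0.201
```

Run:
```python
from h import *
s=manip.state();print(tr(s["tool_pos"]),s["gripper_width"],s["contact_force"])
```

```text
[-0.00103073  0.042411    0.1375689 ] 0.2007735722646001 [-0.29312568 -0.41965189  0.26809113]
```

Run:
```python
from h import *
a=manip.grab_frame("scene")[120:260,180:360];b=manip.grab_frame("wrist")[200:420,140:420]
a=cv2.resize(a,(400,311));b=cv2.resize(b,(396,311));cv2.imwrite("pics/k.png",np.hstack([a,b]))
```

```text
(no output)
```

View pics/k.png

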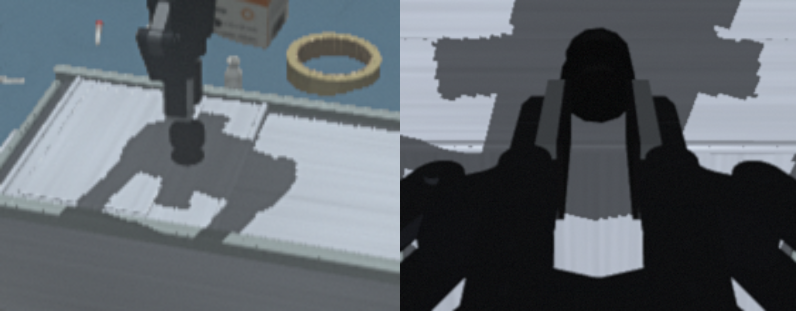

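The fingers closed just short of the knob on its tray −y side. The knob is at about (280, 220–286) in wrist pixels, on the +y side. I'll locate it.

Run:
```python
from h import *
s=manip.state();c=manip.calibration("wrist");T=wristT(s,c)
g=cv2.cvtColor(manip.grab_frame("wrist"),6);print(g[214:296:2,280])
for y in(.035,.04,.045,.05,.057,.06):
  print(y,[proj(c,w(-.001,y+d,z),T)[1].round(0) for d,z in((.0135,.141),(0,.141),(-.0135,.141),(.0135,.128))])
b=manip.grab_frame("top");cv2.imwrite("pics/t2.png",b);ct=manip.calibration("top");print(proj(ct,w(-.001,.057,.141)),proj(ct,w(-.001,.04,.141)))
cs=manip.calibration("scene");print([((proj(cs,w(-.001,y,.141))-[180,120])*2.22).round() for y in(.04,.057,.07)])
```

```text
[85 85 85 29 12 15 15 10  8 12  7  9 11 12  9 11 13 16  8 10 11 11 13 10
 10  9 13 12  8 10  9  8  9  6 10 12 34 83 85 85 86]
0.035 [np.float64(252.0), np.float64(277.0), np.float64(301.0), np.float64(240.0)]
0.04 [np.float64(242.0), np.float64(268.0), np.float64(293.0), np.float64(231.0)]
0.045 [np.float64(232.0), np.float64(259.0), np.float64(284.0), np.float64(222.0)]
0.05 [np.float64(222.0), np.float64(249.0), np.float64(275.0), np.float64(213.0)]
0.057 [np.float64(208.0), np.float64(235.0), np.float64(261.0), np.float64(199.0)]
0.06 [np.float64(202.0), np.float64(229.0), np.float64(256.0), np.float64(193.0)]
[230.17544551 222.92083677] [239.91973171 218.93406446]
[array([185., 124.]), array([164., 121.]), array([147., 118.])]
```

Run:
```python
from h import *
c=manip.calibration("wrist");cs=manip.calibration("scene");s=manip.state();Rr=q2R(s["tool_rot"])
I=c["T_tool_cam"]
for p in[(-11,19,8.5),(-11,10,8.5),(-11,0,8.5),(11,19,8.5),(11,0,8.5),(0,19,0),(0,0,0)]:
    p=np.array(p)/1000;a=proj(c,p,I);b=proj(cs,s["tool_pos"]+Rr@p)
    print(p,"crop wrist",((a-[140,200])*1.414+[400,0]).round(),"crop scene",((b-[180,120])*2.22).round())
```

```text
[-0.011   0.019   0.0085] crop wrist [619.  34.] crop scene [172. 140.]
[-0.011   0.01    0.0085] crop wrist [620.  44.] crop scene [172. 130.]
[-0.011   0.      0.0085] crop wrist [622.  55.] crop scene [171. 119.]
[0.011  0.019  0.0085] crop wrist [619.  87.] crop scene [199. 144.]
[0.011  0.     0.0085] crop wrist [621. 113.] crop scene [199. 123.]
[0.    0.019 0.   ] crop wrist [597.  61.] crop scene [183. 148.]
[0. 0. 0.] crop wrist [596.  85.] crop scene [182. 127.]
```

View pics/t2.png

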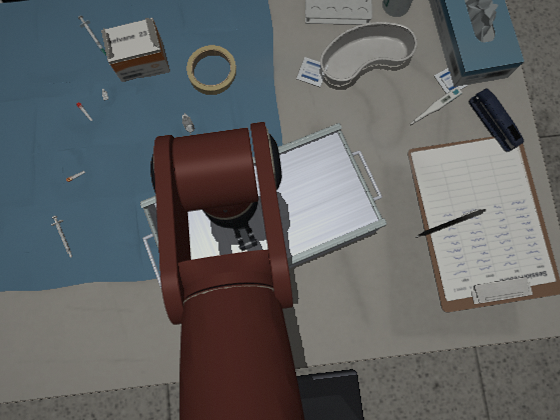

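apply_moves([
  [1,0,0,0,0,0,0],
  [1,0,0,0,0,0,0],
  [1,0,0,0,0,0,0],
  [1,0,0,0,0,0,0],
])

```text
time: 4.5
tool_pos: [0.5263, 0.0909, 0.1375]
tool_rot: [-0.565, 0.565, -0.425, 0.425]
contact_force: [0.1, -0.1, -0.5]
gripper_width: 0.001
```

Run:
```python
from h import *
a=manip.grab_frame("scene")[130:220,210:310];b=manip.grab_frame("wrist")[180:400,140:420]
a=cv2.convertScaleAbs(cv2.resize(a,(440,400),interpolation=2),alpha=1.8,beta=20);b=cv2.convertScaleAbs(cv2.resize(b,(350,400)),alpha=2,beta=20);cv2.imwrite("pics/k2.png",np.hstack([a,b]))
```

```text
(no output)
```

View pics/k2.png

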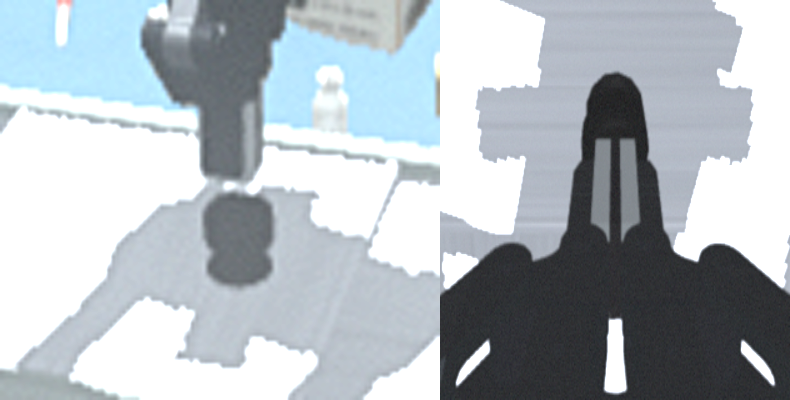

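The fingers are shut above the knob: there is a light gap at about row 185 of the crop between the fingertips and the knob head. The tips therefore look higher than tcp_to_tips implies. I'll check by touching down gently.

apply_moves([
  [1,0,1,0,0,0,0],
  [1,0,1,0,0,0,0],
  [1,0,1,0,0,0,0],
  [1,0,0,0,0,0,0],
])

```text
time: 5.0
tool_pos: [0.5261, 0.0909, 0.1342]
tool_rot: [-0.565, 0.565, -0.425, 0.425]
contact_force: [-0.6, -0.8, 0.0]
gripper_width: 0.001
```

apply_moves([
  [1,0,1,0,0,0,0],
  [1,0,1,0,0,0,0],
  [1,0,1,0,0,0,0],
  [1,0,0,0,0,0,0],
])

```text
time: 5.4
tool_pos: [0.5262, 0.0909, 0.1313]
tool_rot: [-0.565, 0.565, -0.425, 0.425]
contact_force: [-0.5, 0.0, 0.3]
gripper_width: -0.002
```

apply_moves([
  [1,0,1,0,0,0,0],
  [1,0,1,0,0,0,0],
  [1,0,1,0,0,0,0],
  [1,0,0,0,0,0,0],
])

```text
time: 5.8
tool_pos: [0.5262, 0.0909, 0.1283]
tool_rot: [-0.565, 0.565, -0.425, 0.425]
contact_force: [-0.6, -0.2, 0.4]
gripper_width: 0.002
```

Run:
```python
from h import *
a=manip.grab_frame("scene")[130:220,210:310];b=manip.grab_frame("wrist")[180:400,140:420]
a=cv2.convertScaleAbs(cv2.resize(a,(440,400),interpolation=2),alpha=3,beta=0);b=cv2.convertScaleAbs(cv2.resize(b,(350,400)),alpha=5,beta=0);cv2.imwrite("pics/k3.png",np.hstack([a,b]))
print(manip.state()["contact_force"])
```

```text
[-0.12712409  0.16393778  0.11402522]
```

View pics/k3.png

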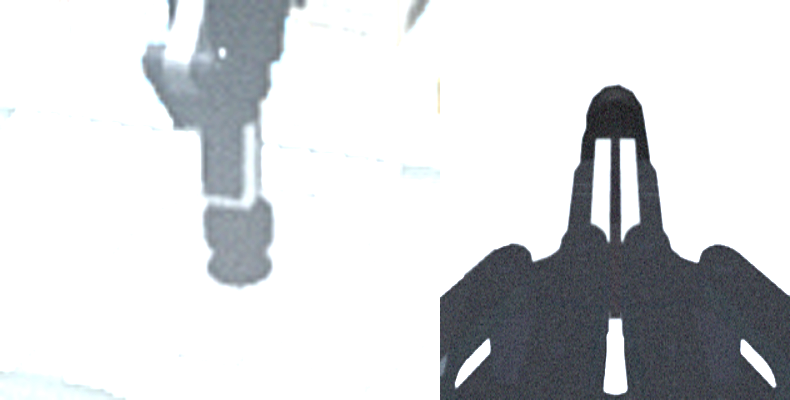

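Run:
```python
from h import *
s=manip.state();Rr=q2R(s["tool_rot"]);p=s["tool_pos"];cs=manip.calibration("scene");c=manip.calibration("wrist")
for uv in[(256.5,176),(267,176.5)]:
  o,d=ray(cs,uv);o=Rr.T@(o-p);d=Rr.T@d
  for z in(-.016,-.01,0): print(uv,z,((o+d*(z-o[2])/d[2])*1000).round(1))
o,d=ray(c,(279.5,254.5),c["T_tool_cam"])
for y in(-.02,-.01,0,.01,.019): print(((o+d*(y-o[1])/d[1])*1000).round(1))
print(tr(p))
```

```text
(256.5, 176) -0.016 [ -4.6 -21.3 -16. ]
(256.5, 176) -0.01 [ -6.5 -17.1 -10. ]
(256.5, 176) 0 [ -9.7 -10.1   0. ]
(267, 176.5) -0.016 [ 13.3 -23.4 -16. ]
(267, 176.5) -0.01 [ 11.6 -19.2 -10. ]
(267, 176.5) 0 [  8.7 -12.2   0. ]
[-13.1 -20.    0.3]
[ -8.  -10.    0.3]
[-2.9  0.   0.3]
[ 2.1 10.   0.3]
[ 6.7 19.   0.3]
[-0.00103381  0.04248038  0.12847466]
```

apply_moves([
  [1,0,1,0,0,0,0],
  [1,0,1,0,0,0,0],
  [1,0,0,0,0,0,0],
])

```text
time: 6.2
tool_pos: [0.5261, 0.0909, 0.1263]
tool_rot: [-0.565, 0.565, -0.425, 0.425]
contact_force: [0.4, 0.3, 0.7]
gripper_width: 0.002
```

apply_moves([
  [1,0,1,0,0,0,0],
  [1,0,0.5,0,0,0,0],
  [1,0,0,0,0,0,0],
])

```text
time: 6.5
tool_pos: [0.5264, 0.0909, 0.1253]
tool_rot: [0.565, -0.565, 0.425, -0.425]
contact_force: [-1.2, 0.1, 0.8]
gripper_width: -0.0
```

apply_moves([
  [1,0,1,0,0,0,0],
  [1,0,0,0,0,0,0],
])

```text
time: 6.7
tool_pos: [0.5264, 0.0909, 0.1252]
tool_rot: [-0.565, 0.565, -0.425, 0.425]
contact_force: [-4.1, -0.5, 5.4]
gripper_width: -0.001
```

apply_moves([
  [1,0,1,0,0,0,0],
  [1,0,0,0,0,0,0],
])

```text
time: 6.9
tool_pos: [0.5264, 0.0908, 0.1252]
tool_rot: [-0.565, 0.565, -0.425, 0.425]
contact_force: [-5.4, -1.6, 9.7]
gripper_width: 0.0
```

apply_moves([
  [1,0,1,0,0,0,0],
  [1,0,0,0,0,0,0],
])

```text
time: 7.1
tool_pos: [0.5266, 0.0907, 0.1252]
tool_rot: [-0.565, 0.566, -0.425, 0.425]
contact_force: [-8.4, -1.4, 15.6]
gripper_width: 0.001
```

Contact begins at TCP z 0.1253 on the knob top (0.141). So the shut fingertips stand about 16 mm behind the reported TCP, not 19 mm ahead of it, and I'll work with that offset. Next I lift, move to the +y side of the knob, lower and push.

apply_moves([
  [1,0,-6,0,0,0,0],
  [1,0,-6,0,0,0,0],
  [1,-20,0,0,0,0,0],
  [1,-18,0,0,0,0,0],
  [1,0,0,0,0,0,0],
  [1,0,10,0,0,0,0],
  [1,0,10,0,0,0,0],
  [1,0,9,0,0,0,0],
  [1,0,0,0,0,0,0],
])

```text
time: 8.0
tool_pos: [0.5141, 0.1267, 0.1023]
tool_rot: [-0.564, 0.566, -0.426, 0.424]
contact_force: [0.2, 1.0, -1.7]
gripper_width: -0.0
```

apply_moves([
  [1,5,0,0,0,0,0],
  [1,10,0,0,0,0,0],
  [1,10,0,0,0,0,0],
  [1,10,0,0,0,0,0],
  [1,10,0,0,0,0,0],
  [1,10,0,0,0,0,0],
  [1,10,0,0,0,0,0],
  [1,10,0,0,0,0,0],
  [1,10,0,0,0,0,0],
  [1,10,0,0,0,0,0],
  [1,10,0,0,0,0,0],
  [1,10,0,0,0,0,0],
  [1,10,0,0,0,0,0],
  [1,10,0,0,0,0,0],
  [1,5,0,0,0,0,0],
  [1,0,0,0,0,0,0],
])

```text
time: 9.6
tool_pos: [0.5547, -0.0081, 0.1048]
tool_rot: [-0.565, 0.565, -0.425, 0.425]
contact_force: [-0.1, -0.2, -0.5]
gripper_width: -0.005
```

apply_moves([
  [1,3,0,0,0,0,0],
  [1,3,0,0,0,0,0],
  [1,0,0,0,0,0,0],
])

```text
time: 9.9
tool_pos: [0.5562, -0.013, 0.1048]
tool_rot: [-0.565, 0.565, -0.425, 0.425]
contact_force: [0.2, -0.3, -0.1]
gripper_width: -0.002
```

apply_moves([
  [1,2,0,0,0,0,0],
  [1,0,0,0,0,0,0],
])

```text
time: 10.1
tool_pos: [0.5567, -0.0148, 0.1048]
tool_rot: [-0.565, 0.565, -0.425, 0.425]
contact_force: [-0.0, 0.9, -0.5]
gripper_width: -0.002
```

apply_moves([
  [1,2,0,0,0,0,0],
  [1,0,0,0,0,0,0],
])

```text
time: 10.3
tool_pos: [0.557, -0.0158, 0.1048]
tool_rot: [0.566, -0.565, 0.426, -0.424]
contact_force: [-2.1, 4.4, 0.3]
gripper_width: -0.003
```

apply_moves([
  [1,-4,0,0,0,0,0],
  [1,-5,-15,0,0,0,0],
  [0,0,-30,0,0,0,0],
  [0,0,-30,0,0,0,0],
  [0,-30,-30,0,0,0,0],
  [0,-30,0,0,0,0,0],
  [0,-30,0,0,0,0,0],
  [0,-30,0,0,0,0,0],
  [0,0,0,0,0,0,0],
  [0,0,0,0,0,0,0],
])

```text
time: 11.3
tool_pos: [0.5219, 0.1075, 0.2113]
tool_rot: [0.566, -0.565, 0.424, -0.425]
contact_force: [0.6, 0.1, -0.1]
gripper_width: 0.498
```

Run:
```python
from h import *
s=manip.state();print(tr(s["tool_pos"]),s["gripper_width"])
c=manip.calibration("wrist");T=wristT(s,c);im=manip.grab_frame("wrist");cv2.imwrite("pics/w2.png",im);cv2.imwrite("pics/w2b.png",cv2.convertScaleAbs(im,alpha=2,beta=10))
for P in[(.028,.115,.092),(-.028,.115,.092),(-.092,.18,.106),(.092,.18,.106),(0,.02,.1),(.028,.035,.07),(-.028,.035,.07)]: print(P,proj(c,w(*P),T).round(1))
```

```text
[-0.00064476  0.05963632  0.21133675] 0.4983520263722493
(0.028, 0.115, 0.092) [317.4 118.3]
(-0.028, 0.115, 0.092) [242.5 118.3]
(-0.092, 0.18, 0.106) [139.3  18.8]
(0.092, 0.18, 0.106) [420.7  19.1]
(0, 0.02, 0.1) [279.8 239. ]
(0.028, 0.035, 0.07) [311.8 209. ]
(-0.028, 0.035, 0.07) [247.8 209. ]
```

View pics/w2b.png

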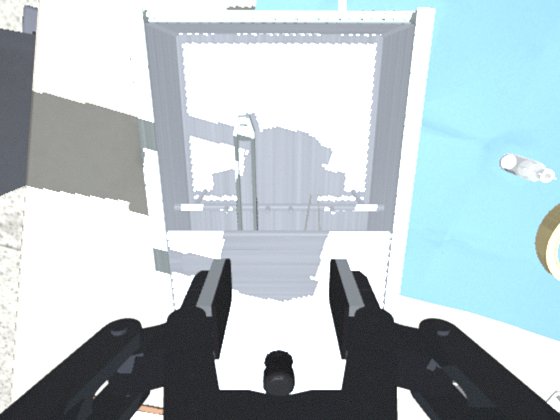

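The view shows the cover fully back. The long forceps is in the left lane (tray x≈−27), with its heel at about (245,116) and its shaft running to (247,230). The short forceps is in the right lane near (313,210).

Run:
```python
from h import *
s=manip.state();c=manip.calibration("wrist");T=wristT(s,c)
g=cv2.cvtColor(cv2.imread("pics/w2.png"),6)
for v in(125,150,175,220): print(v,g[v,230:264])
print(g[100:135,245])
z=lambda y:.0745+(y-.035)*np.tan(np.radians(12))+.0046
for uv,y in[((245,112),.118),((245,115),.115),((239,160),.08),((256,160),.08),((239,180),.06),((257,180),.06)]: print(uv,tr(onz(c,uv,z(y),T)).round(4))
```

```text
125 [152 169 168 172 186 175 165 163 158 124 106 107 108 106  94  83  89 143
 163 165 160 119  80  81  92  95  96  94 111 212 233 232 229 229]
150 [227 229 230 209 133  76  72  72 111 210 233 232 232 231 160 108 175 196
 142  99  88  79  75  75  73  82  93  97  98 100  99  97  97  96]
175 [ 96  98  98  97 100 135 158 116  75  76 144 167 128 100  97  96  96  96
  97  95  95  86  78  77  74  70  88  96  96  97  98  97  96  96]
220 [ 95  96  98  97  98  98  98  82  76  77  76  71  90  99 100  98  96  97
  98  98  95  96  95  83  77  77  65  67  87  97  97  96  96  96]
[228 228 229 229 228 229 229 228 228 228 229 229 195 162 122  95 102 128
 156 176 187 177 159 136  97  83 137 161 164 165 164 163 163 163 163]
(245, 112) [-0.0255  0.1195  0.0967]
(245, 115) [-0.0257  0.1173  0.0961]
(239, 160) [-0.0321  0.0822  0.0887]
(256, 160) [-0.0188  0.0822  0.0887]
(239, 180) [-0.0332  0.0648  0.0844]
(257, 180) [-0.0186  0.0648  0.0844]
```

Run:
```python
from h import *
s=manip.state();R0=q2R(s["tool_rot"]);p0=s["tool_pos"]
G=w(-.0255,.0887,.086);R1=Rt(-15,1);tgt=G+R1@[0,.030,0];pre=tgt-R1@[0,.08,0]
print(tr(tgt),tr(pre)); print(delta(R0,p0,R1,pre)); print(delta(R1,pre,R1,tgt))
```

```text
[-0.0255      0.08093543  0.05702223] [-0.0255      0.10164095  0.13429629]
(array([-42.7,  76.7, -24.9]), array([-8.000e-02, -1.000e-02, -1.493e+01]))
(array([ 0., 80.,  0.]), array([0., 0., 0.]))
```

apply_moves([
  [0,-22,0,-12,0,0,0],
  [0,-21,0,-13,0,0,0],
  [0,0,20,0,0,0,-5],
  [0,0,20,0,0,0,-5],
  [0,0,10,0,0,0,-5],
  [0,0,0,0,0,0,0],
  [0,0,0,0,0,0,0],
])

```text
time: 12.05
tool_pos: [0.4869, 0.1379, 0.1606]
tool_rot: [-0.505, 0.616, -0.348, 0.495]
contact_force: [0.5, -0.5, -0.1]
gripper_width: 0.505
```

Run:
```python
from h import *
s=manip.state();R0=q2R(s["tool_rot"]);p0=s["tool_pos"]
G=w(-.0255,.0887,.086);R1=Rt(-15,1);tgt=G+R1@[0,.030,0]
print(tr(p0),s["joint_pos"].round(2),s["gripper_width"]); print(delta(R0,p0,R1,tgt))
c=manip.calibration("wrist");T=wristT(s,c);im=manip.grab_frame("wrist");cv2.imwrite("pics/w3.png",im)
print(proj(c,w(-.0255,.118,.0967),T),proj(c,tgt,T))
```

```text
[-0.02575622  0.09857086  0.16059675] [ 0.28 -0.17  1.94 -0.27  1.38  0.05] 0.5048998048323509
(array([ -9.7, 104.6,   0.3]), array([ 0.01, -0.04, -0.06]))
[279.5216243  163.13076023] [279.66055844 182.70233833]
```

View pics/w3.png

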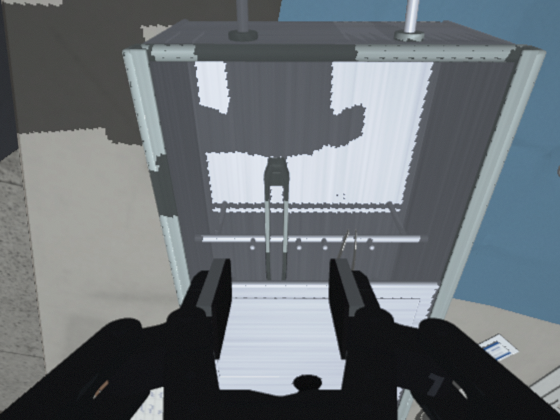

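The wrist view shows the forceps' heel end at (276,157), centred between the fingers and about 2–3 mm further towards +y than I had it. I'll shift slightly and descend.

apply_moves([
  [0,-6,10,-0.5,0,0,0],
  [0,-6,20,-0.5,0,0,0],
  [0,0,20,0,0,0,0],
  [0,0,20,0,0,0,0],
  [0,0,15,0,0,0,0],
  [0,0,10,0,0,0,0],
  [0,0,9,0,0,0,0],
  [0,0,0,0,0,0,0],
])

```text
time: 12.9
tool_pos: [0.4893, 0.1228, 0.0556]
tool_rot: [-0.504, 0.616, -0.348, 0.495]
contact_force: [1.0, -0.4, 1.1]
gripper_width: 0.497
```

apply_moves([
  [1,0,0,0,0,0,0],
  [1,0,0,0,0,0,0],
  [1,0,0,0,0,0,0],
  [1,0,0,0,0,0,0],
  [1,0,0,0,0,0,0],
  [1,0,0,0,0,0,0],
  [1,0,0,0,0,0,0],
])

```text
time: 13.6
tool_pos: [0.4904, 0.1235, 0.0573]
tool_rot: [-0.505, 0.615, -0.347, 0.495]
contact_force: [0.9, 0.0, 3.3]
gripper_width: 0.175
```

Run:
```python
from h import *
s=manip.state();print(tr(s["tool_pos"]),s["gripper_width"],s["contact_force"])
# plan: forceps = (theta, tip y, z at y=20); grip point 32 mm from heel, G at tool y -30
L=.270;g=.032;R0=q2R(s["tool_rot"]);p=s["tool_pos"]
for th,yt,z20 in[(12,-.146,.080),(17,-.143,.084),(18,-.10,.084),(20,-.058,.084),(30,-.035,.081),(40,-.02,.080),(40,.06,.147),(40,.09,.1925)]:
    t=np.radians(th);zt=z20-(.02-yt)*np.tan(t);Gy=yt+(L-g)*np.cos(t);Gz=zt+(L-g)*np.sin(t)
    R1=Rt(th-27,1);q=w(tr(s["tool_pos"])[0],Gy,Gz)+R1@[0,.03,0]
    print(th,"tip",yt,round(zt,4),"G",round(Gy,4),round(Gz,4),"heelz",round(zt+L*np.sin(t),4),"tcp",tr(q).round(4),*delta(R0,p,R1,q)); R0,p=R1,q
```

```text
[-0.02638663  0.08374589  0.05727492] 0.17481769508989806 [0.94862982 0.01297943 3.26644446]
12 tip -0.146 0.0447 G 0.0868 0.0942 heelz 0.1009 tcp [-0.0264  0.079   0.0652] [ 6.6 -6.5  0. ] [-0.08 -0.02  0.  ]
17 tip -0.143 0.0342 G 0.0846 0.1038 heelz 0.1131 tcp [-0.0264  0.0794  0.0742] [ 2.  -8.8  0. ] [0. 0. 5.]
18 tip -0.1 0.045 G 0.1264 0.1186 heelz 0.1284 tcp [-0.0264  0.1217  0.0889] [-39.1 -21.8  -0. ] [-0. -0.  1.]
20 tip -0.058 0.0556 G 0.1656 0.137 heelz 0.148 tcp [-0.0264  0.162   0.1072] [-37.  -24.4   0. ] [0. 0. 2.]
30 tip -0.035 0.0492 G 0.1711 0.1682 heelz 0.1842 tcp [-0.0264  0.1727  0.1383] [ -6.8 -32.1   0. ] [-0. -0. 10.]
40 tip -0.02 0.0464 G 0.1623 0.1994 heelz 0.22 tcp [-0.0264  0.1691  0.1702] [  1.9 -32.   -0. ] [-0. -0. 10.]
40 tip 0.06 0.1806 G 0.2423 0.3335 heelz 0.3541 tcp [-0.0264  0.2491  0.3043] [-108.1 -112.7   -0. ] [0. 0. 0.]
40 tip 0.09 0.2512 G 0.2723 0.4042 heelz 0.4248 tcp [-0.0264  0.2791  0.375 ] [-45.1 -62.1   0. ] [0. 0. 0.]
```

Run:
```python
from h import *
s=manip.state();L=.270;g=.030;R0=q2R(s["tool_rot"]);p=s["tool_pos"];x=tr(p)[0]
def pose(th,yt,zt):
    t=np.radians(th);G=(yt+(L-g)*np.cos(t),zt+(L-g)*np.sin(t));R1=Rt(th-27,1);return R1,w(x,*G)+R1@[0,.03,0],G
for th,yt,z20,zz in[(12,-.143,.072,0),(12,-.143,.081,0),(17,-.140,.084,0),(18,-.10,.084,0),(20,-.058,.084,0),(30,-.035,.081,0),(40,-.02,.080,0),(40,.09,0,.162)]:
    zt=zz or z20-(.02-yt)*np.tan(np.radians(th));R1,q,G=pose(th,yt,zt)
    print(th,yt,round(zt,3),"G",np.round(G,4),"tcp",tr(q).round(4),*delta(R0,p,R1,q)); R0,p=R1,q
```

```text
12 -0.143 0.037 G [0.0918 0.0873] tcp [-0.0264  0.084   0.0583] [ 0. -1.  0.] [-0.08 -0.02  0.  ]
12 -0.143 0.046 G [0.0918 0.0963] tcp [-0.0264  0.084   0.0673] [ 2.3 -8.7  0. ] [0. 0. 0.]
17 -0.14 0.035 G [0.0895 0.1053] tcp [-0.0264  0.0843  0.0757] [ 1.9 -8.2  0. ] [0. 0. 5.]
18 -0.1 0.045 G [0.1283 0.1192] tcp [-0.0264  0.1236  0.0895] [-36.3 -20.4  -0. ] [-0. -0.  1.]
20 -0.058 0.056 G [0.1675 0.1377] tcp [-0.0264  0.1639  0.1079] [-36.9 -24.5   0. ] [0. 0. 2.]
30 -0.035 0.049 G [0.1728 0.1692] tcp [-0.0264  0.1744  0.1393] [ -6.6 -32.4  -0. ] [-0. -0. 10.]
40 -0.02 0.046 G [0.1639 0.2007] tcp [-0.0264  0.1706  0.1715] [  2.1 -32.3  -0. ] [-0. -0. 10.]
40 0.09 0.162 G [0.2739 0.3163] tcp [-0.0264  0.2806  0.287 ] [-133.2  -87.9   -0. ] [0. 0. 0.]
```

apply_moves([
  [1,0.8,-3,0,0,0,0],
  [1,0.8,-3,0,0,0,0],
  [1,0.8,-3,0,0,0,0],
  [1,0.5,-2,0,0,0,1.25],
  [1,0.5,-2,0,0,0,1.25],
  [1,0.5,-2,0,0,0,1.25],
  [1,0.5,-2,0,0,0,1.25],
  [1,0,0,0,0,0,0],
])

```text
time: 14.4
tool_pos: [0.4905, 0.1226, 0.0749]
tool_rot: [-0.526, 0.599, -0.374, 0.473]
contact_force: [0.3, -0.3, -0.4]
gripper_width: 0.172
```

Run:
```python
from h import *
s=manip.state();print(tr(s["tool_pos"]),s["gripper_width"],s["contact_force"],s["ft_torque"])
c=manip.calibration("scene");im=manip.grab_frame("scene");cv2.imwrite("pics/s3.png",cv2.resize(cv2.convertScaleAbs(im[60:280,130:410],alpha=1.5),None,fx=2.7,fy=2.7,interpolation=2))
```

```text
[-0.02662434  0.08285453  0.07488986] 0.17191951559692525 [ 0.34503848 -0.34586535 -0.43872284] [ 0.15760523  0.04098553 -0.00706916]
```

View pics/s3.png

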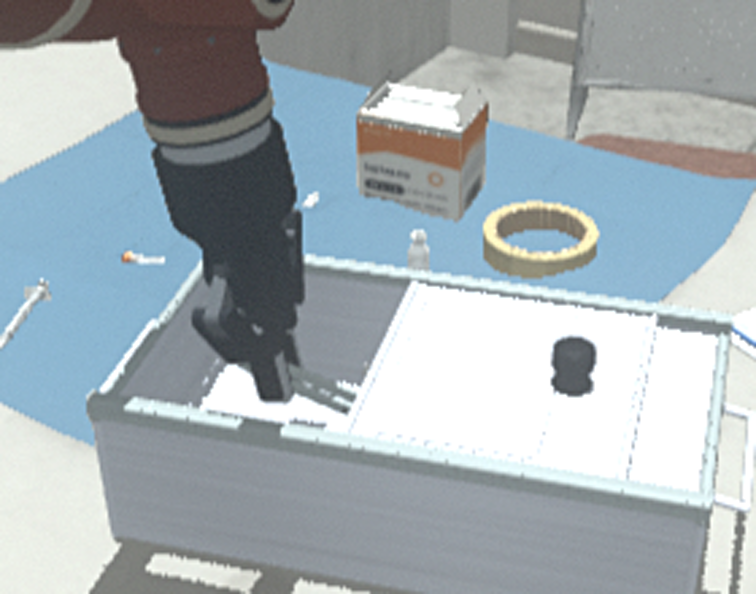

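The scene view shows the fingers holding the handle under the opening, with the shaft going beneath the roof and the cover fully back. Forces are about the forceps' weight alone, so I draw it out.

apply_moves([
  [1,-6,-3.4,0,0,0,0.2],
  [1,-6,-3.4,0,0,0,0.2],
  [1,-6,-3.4,0,0,0,0.2],
  [1,-6,-3.4,0,0,0,0.2],
  [1,-6,-3.4,0,0,0,0.2],
  [1,-6,-3.4,0,0,0,0],
  [1,0,0,0,0,0,0],
])

```text
time: 15.15
tool_pos: [0.4792, 0.1613, 0.0889]
tool_rot: [-0.531, 0.597, -0.379, 0.468]
contact_force: [-0.5, -0.3, -0.8]
gripper_width: 0.173
```

apply_moves([
  [1,-6,-4,0,0,0,0.3],
  [1,-6,-4,0,0,0,0.3],
  [1,-6,-4,0,0,0,0.3],
  [1,-6,-4,0,0,0,0.3],
  [1,-6,-4,0,0,0,0.4],
  [1,-6,-4,0,0,0,0.4],
  [1,0,0,0,0,0,0],
])

```text
time: 15.85
tool_pos: [0.4685, 0.1987, 0.1077]
tool_rot: [-0.539, 0.59, -0.389, 0.459]
contact_force: [-0.4, -0.5, -1.2]
gripper_width: 0.171
```

Run:
```python
from h import *
s=manip.state();print(tr(s["tool_pos"]),s["gripper_width"],s["contact_force"],s["ft_torque"],s["joint_pos"].round(2))
```

```text
[-0.02655601  0.16209723  0.10773541] 0.17120479578803474 [-0.39220663 -0.49756612 -1.19639724] [0.08542811 0.02870804 0.05714348] [ 0.33 -0.12  1.97 -0.13  1.3   0.08]
```

apply_moves([
  [1,-1.3,-6.5,0,0,0,2],
  [1,-1.3,-6.5,0,0,0,2],
  [1,-1.3,-6.5,0,0,0,2],
  [1,-1.3,-6.5,0,0,0,2],
  [1,-1.3,-6.5,0,0,0,2],
  [1,0.4,-6.5,0,0,0,2],
  [1,0.4,-6.5,0,0,0,2],
  [1,0.4,-6.5,0,0,0,2],
  [1,0.4,-6.5,0,0,0,2],
  [1,0.4,-6.5,0,0,0,2],
  [1,0,0,0,0,0,0],
])

```text
time: 16.95
tool_pos: [0.4684, 0.1993, 0.1717]
tool_rot: [0.61, -0.513, 0.486, -0.359]
contact_force: [0.7, 0.3, -1.8]
gripper_width: 0.17
```

Run:
```python
from h import *
s=manip.state();p=s["tool_pos"];R0=q2R(s["tool_rot"]);print(tr(p),s["gripper_width"],s["contact_force"],s["ft_torque"])
R1=Rt(13,1);G=p-R0@[0,.03,0];print("G",tr(G),delta(R0,p,R1,p))
im=manip.grab_frame("scene");cv2.imwrite("pics/s4.png",im);c=manip.calibration("scene")
t=np.radians(40)
for l in(.03,0,-.06,-.1,-.24): print(l,proj(c,w(-.0265,tr(G)[1]+l*np.cos(t),tr(G)[2]+l*np.sin(t))).round(0))
g=cv2.cvtColor(im,6)
```

```text
[-0.0265005   0.16265828  0.17166797] 0.16962905366911535 [ 0.65710461  0.3160325  -1.84861408] [-0.08667593 -0.0012137  -0.03387942]
G [-0.02654742  0.15592898  0.20090347] (array([0., 0., 0.]), array([-0.09, -0.1 ,  0.04]))
0.03 [174. 131.]
0 [189. 143.]
-0.06 [218. 167.]
-0.1 [236. 183.]
-0.24 [298. 235.]
```

apply_moves([
  [1,-3,0.7,0,0,0,0],
  [1,-3,0.7,0,0,0,0],
  [1,-7,-3.6,0,0,0,0],
  [1,-8,-4,0,0,0,0],
  [1,-8,-4,0,0,0,0],
  [1,-8,-4,0,0,0,0],
  [1,-8,-4,0,0,0,0],
  [1,-8,-4,0,0,0,0],
  [1,-8,-4,0,0,0,0],
  [1,-8,-4,0,0,0,0],
  [1,-8,-4,0,0,0,0],
  [1,0,0,0,0,0,0],
])

```text
time: 18.2
tool_pos: [0.4491, 0.2657, 0.2229]
tool_rot: [0.61, -0.513, 0.485, -0.358]
contact_force: [0.7, -0.0, -0.8]
gripper_width: 0.171
```

apply_moves([
  [1,-4,-3,0,0,0,0],
  [1,-8,-6,0,0,0,0],
  [1,-8,-6,0,0,0,0],
  [1,-8,-6,0,0,0,0],
  [1,-8,-6,0,0,0,0],
  [1,-8,-6,0,0,0,0],
  [1,-8,-6,0,0,0,0],
  [1,-8,-6,0,0,0,0],
  [1,-4,-6,0,0,0,0],
  [1,0,-2,0,0,0,0],
  [1,0,0,0,0,0,0],
  [1,0,0,0,0,0,0],
  [1,0,0,0,0,0,0],
])

```text
time: 19.5
tool_pos: [0.4348, 0.313, 0.2871]
tool_rot: [0.609, -0.514, 0.486, -0.358]
contact_force: [0.1, 0.5, -0.9]
gripper_width: 0.173
```

Run:
```python
from h import *
s=manip.state();p=s["tool_pos"];R0=q2R(s["tool_rot"]);print(tr(p),s["gripper_width"],s["contact_force"],s["ft_torque"])
G=p-R0@[0,.03,0];t=np.radians(40);c=manip.calibration("scene");ct=manip.calibration("top")
for l in(.03,0,-.24):
    P=w(-.0265,tr(G)[1]+l*np.cos(t),tr(G)[2]+l*np.sin(t));print(l,tr(P).round(3),"scene",proj(c,P).round(0),"top",proj(ct,P).round(0))
a=manip.grab_frame("scene");b=manip.grab_frame("top");cv2.imwrite("pics/s5.png",a);cv2.imwrite("pics/t5.png",b)
f=lambda i:cv2.convertScaleAbs(i,alpha=1.4)
cv2.imwrite("pics/f.png",np.hstack([cv2.resize(f(a[60:280,130:410]),(440,346)),cv2.resize(f(b[90:310,110:340]),(360,346))]))
```

```text
[-0.02715136  0.28122328  0.28713211] 0.17316972522205315 [ 0.06065039  0.53698977 -0.93695831] [-0.05067029 -0.00551523  0.02622065]
0.03 [-0.026  0.297  0.336] scene [91. 53.] top [ 35. 291.]
0 [-0.027  0.274  0.316] scene [108.  67.] top [ 60. 285.]
-0.24 [-0.026  0.091  0.162] scene [229. 169.] top [215. 244.]
```

View pics/f.png

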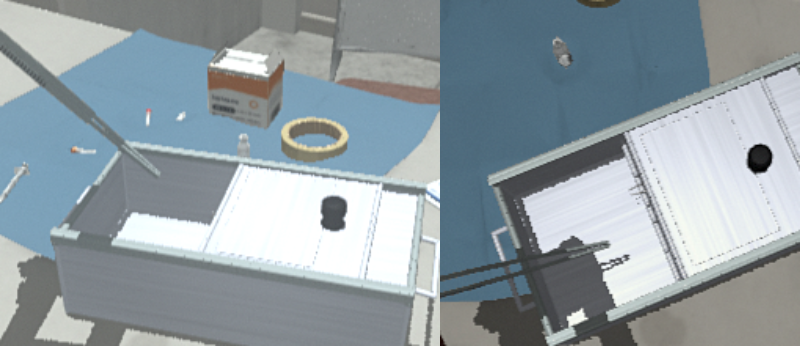

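Both views put the tips at scene (231,171) and top (217,245), against predictions of (229,169) and (215,244) for a 40° slant. The tips are clear above the open half, the cover is back and the short forceps is still in the tray. Handing in.

Run:
```python
from h import *
c=manip.calibration("scene");ct=manip.calibration("top")
o1,d1=ray(ct,(217,245));o2,d2=ray(c,(230.6,171.4));t=np.linalg.lstsq(np.c_[d1,-d2],o2-o1,rcond=None)[0];print(tr(o1+d1*t[0]),tr(o2+d2*t[1]))
s=manip.state();print(abs(s["joint_vel"]).max(),s["gripper_width"]);print(manip.job_done())
```

```text
[-0.02932989  0.0886309   0.15958357] [-0.02880734  0.08728616  0.15958939]
0.0018282569548038385 0.1736969940336787
the job is handed in; nothing more can be done
None
```

The job is handed in at about 19.7 s of the 48 s limit. The long forceps is out of the tray and held still in the gripper, tips down at about 40 degrees. I pushed the cover to its stop by the knob, gripped the forceps about 30 mm from its heel, tilted it and drew it slantwise out through the opening.

**Last checks:**
- **Tips:** triangulated from two cameras at tray (−29, 88, 160) mm, within about 3 mm of the pose worked out from the arm. That is over the open half and about 44 mm above the rails.
- **Grip and stillness:** the gripper opening held steady at 0.17, the joints were still, and the wrist force was about the forceps' weight.
- **Cover:** the push met the stop at about 5 N of force, at the position calculated for full 150 mm travel. The last picture shows it still back.
- **Short forceps:** I saw it in its lane before the grasp. The last picture appears to show it still there; I did not measure its position again.
- **Slant step:** I calculated the heel at about 148 mm, then 220 mm, with the tips near 50 mm and inside the tray. I did not measure this with the cameras.

**What disagreed:**
- **Fingertip offset:** `tcp_to_tips` (19 mm ahead) did not match. A touch on the knob and two camera views showed the shut fingertips about 16 mm behind the reported TCP. My first try at gripping the knob closed harmlessly above it, and I used the measured offset from then on.
- **Possible roof contact:** while I tilted the forceps, the wrist force briefly read about −1.8 N vertically, which may have been a light brush against the roof edge.

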